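# Clean a filing fixture, load a side blank and lock the swing clamp

## Robot

A 7-joint arm with a two-finger parallel gripper is mounted at the origin on the work surface. World frame = base frame: x ahead of the robot, y to its left, z up, the work surface at z = 0. Lengths are in m, angles in rad, forces in N, time in s.
With the tool pointing down it reaches from about 0.425 to 0.875 m from the base axis. Payload 8.4 kg.
Tool frame: the origin (TCP) lies between the finger pads, 19 mm behind the fingertips; this is the grasp point; z points along the fingers, y is the line along which they close (so a half turn about z gives the same grasp; the last joint's range is limited). The gripper opens to 85 mm and grips with 20 to 120 N. Pads are 22 mm wide; open, the fingers measure 114 mm over their backs; the gripper's body (76 mm by 85 mm) begins 54 mm behind the grasp point. The pads swing forward as they close: fully open they stand 13 mm farther back than shut.
Start: joints at [-1.294, 0.333, 0.04, 1.465, -0.013, 1.343, -0.059], TCP at [0.239, 0.605, 0.25] pointing down, gripper open.
Joint ranges: [-2.58, 2.58], [-0.38, 2.09], [-1.3, 1.39], [0.25, 2.4], [-1.5, 4.64], [0.08, 2.09], [-2.65, 2.65]. Speed limits (rad/s): [2.22, 2.22, 2.79, 2.79, 3.14, 3.14, 3.14].

## Interface

Orientations are given as a rotation vector (axis times angle).
In Python, from rig import ctrl gives the robot as it stands.
- The arm moves only by the tool play_rows, never from a script. Its arguments are lists of equal length, an entry for each row: "linear": the shift along the tool's x, y, z in cm, a list of three; "twist": the turn about the tool's z in rad; "hand": the opening, from -1 (shut) to 1 (fully open). A call has exactly 5 rows; each row is the pose to reach, as a shift and turn from the pose commanded when the call began, along the tool's axes at that moment; what a row does not reach only later rows make up. A row lasts 1/12 s, in which the tool goes at most 41.7 mm and 7.16 degrees, less where a joint would pass 70% of its speed; a pose out of reach is approached as far as the arm can. A call with a gripper value outside its range is refused whole. The fingers move at their own pace and stop on an object; "newtons" is the grip in N (left out, the last holds). Time passes only in rows, so rows that repeat a pose let the fingers close, or fill a call up. It gives the time, the measured TCP pose, the force, the opening and the grip force at its end, in the units of the state.
- ctrl.get_obs(): the state, without advancing time (a new reading comes with each control period).
- ctrl.snapshot(name): name is "side" or "top" or "wrist"; returns (picture, depth): 480x640x3 uint8, blue, green, red; 480x640 float32, m along the optical axis (not along the pixel's ray), 0 where there is no reading.
- ctrl.get_calibration(name): a dict with "fx", "fy", "cx", "cy" (pixels), "k1" (the pictures are not rectified: a ray, as slopes to the right and down, at radius r is drawn at 1 + k1 r^2 times it, then the intrinsics apply), "world_to_cam" (4x4, takes a point from world to camera coordinates); the wrist camera has in their place "mount" (4x4, takes a point from camera to tool coordinates, whose origin is the TCP and whose axes are the flange's). Camera axes: x right, y down, z forward; pixel columns grow to the right and rows downward; lengths in m; the calibration is good to about 2 mm. A picture is of the moment at which its call begins: read the wrist's pose just before it. get_calibration takes no time and is no camera call.
- ctrl.hand_in(): hands the job in; it is judged then, once.
Trained networks look in the newest picture that a camera, given by its name, has taken for a name from the list of things; names that differ only in an ending like _2 or _b are one class to them, and where a whole thing is asked for, a point or a joint stands for the part that bears it (a point fixed in the world has none). Each returns a list of dicts, best first, with "conf" (0 to 1); they miss things now and then, are a little off and sometimes report something else, mostly with a low value. They report only what shows in the picture. A call takes as long as a camera call. They do not tell look-alikes from the thing itself.
- ctrl.trace(target, camera): "mask" (480x640 bool, what is visible of it) and "box" ([centre column, centre row, width, height] in pixels, round what is visible of it).
The state is a dict: "time_s": time; "joints": joint angles; "dq": joint speeds; "effort": joint torques, N m; "ee_pos": TCP position; "orientation": TCP orientation; "force": force on the tool from outside, world axes, zero at the start; "ft_torque": the same for the moment, N m; "grip_width": finger opening in m; "grip_force": force on a finger pad.
Only numpy, scipy, OpenCV 4.12 (cv2) and the standard library are available. Lean on these libraries where they do the work, as an engineer would, in place of code of your own. Each camera call takes 0.05 s, during which the arm holds its last target. There are 200 camera calls.

## Task

Get the filing fixture ready: with the scraper block, not the fingers, wipe the four brass chips off the filing plate into its catch pan and stand the scraper back upright on its rubber mat. Then lay the long side blank with the hinge lug from the white tray gently along the dark seat strip, centred, lug end towards the catch pan. Swing the clamp strap straight across it and turn the lock collar clockwise until its lever stands on the locked mark, clamping the blank; leave the other blank, the bottle and the hammer alone.

Things in the scene. Friction and masses are not known exactly. Their poses are not given: they have to be found in the camera images.
- fixture: Swing-clamp filing fixture, bolted to the bench. Origin at bench height under the middle of its bright steel filing plate, which is 100 mm (x) by 170 mm (y), top face 40 mm above the bench, flat, without rims. Its +x side carries a dark pedestal (x 50 to 170 mm, y +-55 mm, 34 mm high) with the clamp column at x 105, y 0. An open aluminium catch pan joins the plate's -y end.
- pan (a point): Centre of the catch pan's inner floor, 5 mm above the bench; axes as the fixture's. The pan is inside 110 mm (x) by 58 mm (y); its outer walls are 28 mm high, so lower than the plate's top (40 mm); it begins right at the plate's -y edge, 32 mm to +y of this point. Chips pushed over that edge drop in.
- seat (a point): Middle of the dark seat strip (14 x 136 mm, along the fixture's y, marked flush on the plate), on the plate's top face, 15 mm to +x of the plate's middle; axes as the fixture's (z up). The blank belongs on it, within about 7 mm sideways, 12 mm lengthways and 0.12 rad.
- pivot (a point): Column axis at the height of the plate's top (40 mm above the bench), axes as the fixture's. Strap and collar both turn about the vertical line through this point.
- strap (a joint): Swing of the dark steel clamp strap about the column (rad). 0: it points straight across the plate (fixture -x), its pad, 90 mm from the column axis, over the seat's middle. Grows clockwise seen from above: at 1.57 it points to fixture +y, parked clear. Stops -0.2 and 1.95; friction 0.05 N m, stays put. With the collar open the pad passes 4 to 6 mm above a 10 mm thick blank.
- strap_knob (a point): Centre of the top of the upright black knob on the strap, 14 mm in diameter, 34 mm tall, 74 mm from the column axis: at strap angle q it is at fixture (-74 cos q, 74 sin q) mm from the column. Its top is 116 mm above the bench with the collar at 0, 38 mm above the strap. Pinch from above and carry it round the column.
- collar (a joint): Turn of the knurled lock collar on the column (rad), clockwise seen from above. 0: open, lever 20 degrees clockwise of fixture +x. 1.45: lever on the locked mark (right within 0.12). Stop at 1.75, past the mark. Turning draws strap and collar down 5.9 mm per rad and at the end presses the spring pad on the blank with about 6 N. Friction 0.12 N m, stays put.
- collar_knob (a point): Centre of the top of the upright black knob at the end of the collar's lever, 14 mm in diameter, 34 mm tall, 60 mm from the column axis; top 118 mm above the bench when open, 9 mm lower when locked. At collar angle q it lies from the column at -(0.349 + q) rad from fixture +x (counter-clockwise positive). Pinch from above and carry it round the column.
- lock_mark (a point): The locked mark: where the collar knob's axis stands when locked, 60 mm from the column at -1.80 rad from fixture +x, 105 mm above the bench. To be seen as a wide black line on the dial flange below, and as a white line on a dark index post (8 x 12 mm, up to 70 mm above the bench), 82 mm from the column, just beyond the lever's end.
- pad: Round rubber spring pad, 14 mm in diameter, under the strap's tip, origin on its lower face. Sprung upward travel 6 mm.
- scraper: Scraper block: grey plastic foot 90 mm (x, its wiping edge) by 24 mm (y) by 20 mm high, with a wooden handle 72 x 18 mm above it, 61 mm high in all. Origin at the centre of its underside, z up as it stands. Grip the handle across its 18 mm (along y), TCP 45 mm above the underside. 0.14 kg.
- mat: Black rubber mat 150 mm (x) by 130 mm (y), 3 mm thick, fixed on the bench, on which the scraper stands. Origin at the centre of its underside.
- tray: Shallow white parts tray, fixed, 186 mm (x) by 176 mm (y), walls 4 mm thick and 16 mm high, floor about 4 mm thick, a wall across the middle (at x = 0) makes two compartments. Origin at the centre of its underside. The blank lies in one compartment, the short bridge blank in the other.
- blank: Side blank (bar for a spectacle side), dark grey metal, 12 mm (x) by 130 mm (y) by 10 mm high, with a raised hinge lug 12 x 16 mm, 16.5 mm high in all, at its -y end. Origin at the centre of its underside. About 0.11 kg. Starts flat in one tray compartment, lug roughly to world -y.
- lug (a point): Top of the blank's hinge lug, 57 mm to -y of the blank's middle.
- chip0: Brass chip, 13 x 9 mm, 9 mm high. Origin at the centre of its underside. One of four lying on the filing plate, within 40 mm of its middle line and 55 mm lengthways.
- chip1: Brass chip, 13 x 9 mm, 9 mm high. Origin at the centre of its underside. One of four lying on the filing plate, within 40 mm of its middle line and 55 mm lengthways.
- chip2: Brass chip, 13 x 9 mm, 9 mm high. Origin at the centre of its underside. One of four lying on the filing plate, within 40 mm of its middle line and 55 mm lengthways.
- chip3: Brass chip, 13 x 9 mm, 9 mm high. Origin at the centre of its underside. One of four lying on the filing plate, within 40 mm of its middle line and 55 mm lengthways.
- bridge: Short bridge blank, dark grey metal, 70 mm long with two wider ends (22 mm), 10 mm high, no lug, in the other tray compartment. Leave alone.
- oil: Oil bottle, 48 mm in diameter, 110 mm tall. Leave alone.
- hammer: Hammer lying on the bench beyond the fixture. Leave alone.
Mind the look-alikes: they are no part of the job. Leave any purple or turquoise look-alike of the blank alone.

How it is judged:
On the way, in this order (a step that is already met when the one before it is completed fails the run):
1. all four chips lie in the catch pan (x of chip0 in the frame of pan between -0.056 and 0.056 m and y of chip0 in the frame of pan between -0.032 and 0.033 m and z of each of chip0, chip1, chip2, chip3 in the frame of pan below 0.024 m and x of chip1 in the frame of pan between -0.056 and 0.056 m and y of chip1 in the frame of pan between -0.032 and 0.033 m and x of chip2 in the frame of pan between -0.056 and 0.056 m and y of chip2 in the frame of pan between -0.032 and 0.033 m and x of chip3 in the frame of pan between -0.056 and 0.056 m and y of chip3 in the frame of pan between -0.032 and 0.033 m), for 0.2 s.
2. the scraper stands upright on its mat, released (x of scraper in the frame of mat between -0.07 and 0.07 m and y of scraper in the frame of mat between -0.06 and 0.06 m and z of scraper in the frame of mat below 0.008 m and angle between scraper's own z axis and vertical below 0.1 rad and contact force between the fingers and scraper below 0.05 N), for 0.2 s.
3. the blank lies on the seat strip, lug towards the pan, released, the collar still open (x of blank in the frame of seat between -0.007 and 0.007 m and y of blank in the frame of seat between -0.012 and 0.012 m and z of blank in the frame of seat below 0.003 m and angle between blank's own z axis and vertical below 0.06 rad and angle between the y axis of blank and the y axis of seat, either way round below 0.12 rad and y of lug in the frame of seat below -0.03 m and contact force between the fingers and blank below 0.05 N and value of joint collar below 0.8 rad), for 0.2 s.
4. the strap points straight across the blank (value of joint strap between -0.12 and 0.12 rad and x of blank in the frame of seat between -0.007 and 0.007 m and y of blank in the frame of seat between -0.012 and 0.012 m and z of blank in the frame of seat below 0.003 m and angle between blank's own z axis and vertical below 0.06 rad and angle between the y axis of blank and the y axis of seat, either way round below 0.12 rad and y of lug in the frame of seat below -0.03 m), for 0.2 s.
5. the lever stands on the locked mark and the pad presses the blank (value of joint collar between 1.33 and 1.57 rad and contact force between pad and blank above 2 N), for 0.2 s.
At the end, for the whole second after the job is handed in: All chips in the pan; scraper upright on the mat; blank flat on the seat strip (7 mm across, 12 mm along, 0.12 rad), lug towards the pan; strap within 0.12 rad of straight across; collar within 0.12 rad of the locked mark; pad pressing the blank with over 2 N; all at rest (all of step 1 and all of step 4 and all of step 5 and x of scraper in the frame of mat between -0.07 and 0.07 m and y of scraper in the frame of mat between -0.06 and 0.06 m and z of scraper in the frame of mat below 0.008 m and angle between scraper's own z axis and vertical below 0.1 rad and linear speed of blank below 0.01 m/s and linear speed of scraper below 0.02 m/s); the robot touches nothing.
It fails at once if the fingers touched a chip (contact force between the fingers and chip0 above 0.5 N or contact force between the fingers and chip1 above 0.5 N or contact force between the fingers and chip2 above 0.5 N or contact force between the fingers and chip3 above 0.5 N).
It fails at once if the blank was dropped (falling free of the fingers at over 0.4 m/s, about 8 mm) (linear speed of blank above 0.4 m/s and contact force between the fingers and blank below 0.05 N).
It fails at once if the other blank, the oil bottle or the hammer was moved more than 25 mm (distance of any of bridge, oil, hammer from where it was at the start of the episode above 0.025 m).
It also fails if it takes over 72 s, if anything falls off the work surface, if the arm or the gripper's body presses on something with over 40 N, if the wrist force passes 120 N, or if a joint passes its speed limit or range.

## Working session

There is one attempt and no reset: what is moved stays moved. The work goes in short steps, Python scripts to look and compute and a tool call to move; the robot and the scene stay as the last step left them, time stands still between calls to the robot, and variables do not carry over. Pictures are saved under pics/ and viewed, at most 10 in all, crops included, and the job is handed in when it is done.

Besides the shell and the picture viewer there is one more tool, called after ">>>" in YAML: its name, and indented under it one key for each argument. play_rows: Moves the arm, as the interface text tells. Its arguments: {"type":"object","properties":{"linear":{"type":"array","items":{"type":"array","items":{"type":"number"}}},"twist":{"type":"array","items":{"type":"number"}},"hand":{"type":"array","items":{"type":"number"}},"newtons":{"type":"number"}},"required":["linear","twist","hand"]}

```bash
mkdir -p pics; ls; cat > h.py <<'E'
import numpy as np,cv2
from scipy.spatial.transform import Rotation as R
from rig import ctrl
def T_tool(o):
    T=np.eye(4);T[:3,:3]=R.from_rotvec(o["orientation"]).as_matrix();T[:3,3]=o["ee_pos"];return T
def snap(n):
    o=ctrl.get_obs();im,d=ctrl.snapshot(n);c=ctrl.get_calibration(n)
    c2w=T_tool(o)@np.array(c["mount"]) if n=="wrist" else np.linalg.inv(np.array(c["world_to_cam"]))
    return im,d,c,c2w
def cloud(d,c,c2w):
    v,u=np.mgrid[0:480,0:640].astype(float)
    K=np.array([[c["fx"],0,c["cx"]],[0,c["fy"],c["cy"]],[0,0,1]])
    p=cv2.undistortPoints(np.stack([u.ravel(),v.ravel()],1)[:,None],K,np.array([c["k1"],0,0,0.]))[:,0].reshape(480,640,2)
    P=np.dstack([p[...,0]*d,p[...,1]*d,d])
    W=P@c2w[:3,:3].T+c2w[:3,3]; W[d<=0]=np.nan
    return W
def px(c,c2w,p):
    q=np.linalg.inv(c2w)@np.append(p,1);x,y=q[0]/q[2],q[1]/q[2];f=1+c["k1"]*(x*x+y*y)
    return c["fx"]*x*f+c["cx"],c["fy"]*y*f+c["cy"]
def tr(t,n):
    return ctrl.trace(t,n)
def rect(pts):
    (c,s,a)=cv2.minAreaRect((pts[:,:2]*1000).astype(np.float32));return np.round(c,1),np.round(s,1),round(a,1)
E
python3 - <<'E'
from h import *
o=ctrl.get_obs();print(o)
for n in("top","side"):
    im,d,c,w=snap(n);cv2.imwrite(f"pics/{n}0.png",im);W=cloud(d,c,w);np.save(n+"W.npy",W)
    for t in["fixture","pan","strap","strap_knob","collar_knob","scraper","mat","tray","blank","chip0","bridge","oil","hammer","lug"]:
        try:
            for r in tr(t,n)[:5]:
                m=r["mask"]; P=W[m];P=P[np.isfinite(P[:,0])]
                print(n,t,round(r["conf"],2),np.round(r["box"]),m.sum(),np.round(np.median(P,0),3),"zmax",np.round(np.percentile(P[:,2],97),3),*rect(P))
        except Exception as e: print(n,t,e)
E
```

```text
pics
{'time_s': 0.0, 'joints': array([-1.29424779,  0.3339585 ,  0.03985437,  1.46626018, -0.01338427,
        1.34329229, -0.05851918]), 'dq': array([-2.13044665e-04, -2.68631855e-04, -1.86240572e-03,  3.07148666e-05,
       -1.39859566e-03,  7.70090324e-04,  1.19536721e-05]), 'effort': array([-4.66381371e-04, -6.58540320e+01,  1.36494029e+00, -4.05554044e+01,
        1.66686141e-02,  1.26019225e-02, -3.75267996e-05]), 'ee_pos': array([0.23839436, 0.60425499, 0.24909563]), 'orientation': array([-5.86745335e-01, -3.08612244e+00,  2.57919977e-03]), 'force': array([ 0.73437874, -0.38898203, -0.33151521]), 'ft_torque': array([0.02369138, 0.0417753 , 0.00497331]), 'grip_force': 0.0, 'grip_width': 0.08527198714816427}
top fixture 0.91 [277. 244. 113. 100.] 6740 [0.509 0.048 0.037] zmax 0.097 [535.  47.] [239.6 259.8] 13.3
top pan 0.69 [276. 245. 115. 101.] 6704 [0.508 0.048 0.037] zmax 0.097 [536.6  42.1] [240.1 250.4] 13.2
top strap 0.64 [240. 228.  35.  16.] 362 [0.553 0.134 0.076] zmax 0.113 [565.7 138.9] [47.8 91.5] 18.8
top strap_knob 0.87 [239. 225.  37.  17.] 384 [0.553 0.134 0.076
[... 3983 characters left out ...]
312 0.055] zmax 0.107 [679.5 318.3] [41.7 41.5] 68.2
side hammer 0.63 [406. 254.  90.  24.] 788 [ 0.753 -0.137  0.022] zmax 0.03 [ 767.7 -146.1] [ 87.7 254.3] 63.9
side lug 0.77 [266. 361.  24.  46.] 244 [ 0.278 -0.343  0.01 ] zmax 0.018 [ 276.5 -341.4] [131.3  16. ] 52.4
side lug 0.73 [259. 308.  26.  34.] 178 [ 0.311 -0.175  0.01 ] zmax 0.019 [ 306.5 -176. ] [125.4  19. ] 45.0
side lug 0.66 [327. 342.  16.  42.] 199 [ 0.435 -0.351  0.014] zmax 0.024 [ 437.4 -337. ] [128.7  15.5] 83.3
side lug 0.6 [264. 189.  51.  34.] 628 [0.467 0.309 0.004] zmax 0.01 [495.  334.2] [137.3 152. ] 82.5
side lug 0.54 [369. 410.  10.  49.] 216 [ 0.457 -0.551  0.01 ] zmax 0.02 [ 455.2 -552.2] [133.1  12.4] 60.0
```

```bash
python3 - <<'E'
from h import *
im=cv2.imread("pics/top0.png")[150:390,140:460]
cv2.imwrite("pics/top0c.png",cv2.resize(im,(800,600),interpolation=cv2.INTER_CUBIC))
W=np.load("topW.npy")
# plate points
m=(abs(W[...,2]-.040)<.004)&(W[...,0]>.38)&(W[...,0]<.62)&(abs(W[...,1]-.04)<.14)
l,n,_,_=None,None,None,None
k,lab,st,ce=cv2.connectedComponentsWithStats(m.astype(np.uint8))
for i in range(1,k):
    if st[i,4]>100:
        P=W[lab==i];print(st[i],rect(P),np.median(P[:,2]))
E
```

```text
[ 233  210   73   83 2967] (array([517.7,  61.7]), array([195.8, 169.8]), 13.0) 0.038932236641603835
```

View pics/top0c.png

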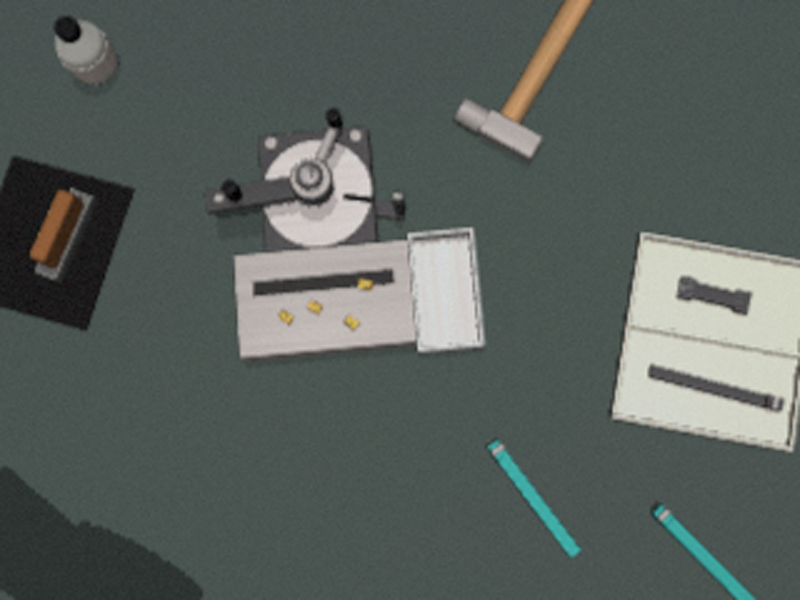

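The crop shows the fixture with the strap parked left at (235,190), the collar lever up at (333,120), four chips at about (285,317), (315,307), (352,322) and (365,284), and the pan at (448,290). The scraper is on its mat at (60,230), and the blank with lug right is at (715,388) in the lower tray compartment. The turquoise bars are look-alikes.

```bash
cat >> h.py <<'E'
def comps(m,W,amin=5):
    k,lab,st,ce=cv2.connectedComponentsWithStats(m.astype(np.uint8))
    for i in range(1,k):
        if st[i,4]>=amin:
            P=W[lab==i];P=P[np.isfinite(P[:,0])]
            if len(P)>3: yield st[i],P
E
python3 - <<'E'
from h import *
for n in("top","side"):
    im=cv2.imread(f"pics/{n}0.png");W=np.load(n+"W.npy");hsv=cv2.cvtColor(im,cv2.COLOR_BGR2HSV)
    near=(abs(W[...,0]-.5)<.13)&(abs(W[...,1]-.04)<.16)
    plate=near&(abs(W[...,2]-.039)<.006)
    bright=plate&(hsv[...,2]>110)
    mm=cv2.morphologyEx(bright.astype(np.uint8),cv2.MORPH_CLOSE,np.ones((9,9)))
    for s,P in comps(mm,W,300):print(n,"plate",s,rect(P),np.median(P[:,2]))
    dark=plate&(hsv[...,2]<75)
    for s,P in comps(dark,W,40):print(n,"dark",s,rect(P),P.mean(0).round(4))
    yel=near&(hsv[...,1]>110)&(hsv[...,2]>100)
    for s,P in comps(yel,W,3):print(n,"chip",s,np.median(P,0).round(4))
    sc=(W[...,2]>.045)&(abs(W[...,0]-.5)<.08)&(abs(W[...,1]-.315)<.06)
    for s,P in comps(sc,W,20):
        Q=P[P[:,2]>.056];print(n,"handle",s,rect(P),len(Q),rect(Q),Q.mean(0))
    kn=(W[...,2]>.1)&(abs(W[...,0]-.58)<.12)&(abs(W[...,1]-.08)<.12)
    for s,P in comps(kn,W,8):print(n,"knob",s,rect(P),np.median(P,0).round(4))
E
```

```text
top plate [ 234  205   73   88 4145] (array([526.2,  63.5]), array([213.2, 169.6]), 13.0) 0.038252222456402585
top dark [242 258  55  10 227] (array([484.9,  53.9]), array([ 12.9, 131.5]), 12.5) [0.4845 0.0563 0.0395]
top chip [283 261   6   5  20] [0.4886 0.0131 0.0449]
top chip [264 271   5   4  14] [0.4601 0.0565 0.0447]
top chip [252 275   5   4  13] [0.4464 0.0834 0.0471]
top chip [278 277   5   5  14] [0.4496 0.0205 0.0454]
top handle [152 226  19  29 277] (array([502.2, 317. ]), array([19.7, 72.5]), 76.8) 224 (array([501.5, 317.2]), array([19.7, 70.6]), 76.8) [0.50155209 0.31674754 0.06227437]
top knob [270 193   6   7  36] (array([631.3,  61.2]), array([11.9, 12.1]), 1.0) [0.6299 0.0599 0.1142]
top knob [258 214  11  11  95] (array([573.9,  74.8]), array([25.4, 23.5]), 50.4) [0.5737 0.0748 0.1086]
top knob [229 222   6   7  34] (array([549.9, 144.5]), array([11.9, 11.6]), 8.8) [0.5504 0.1437 0.1123]
side plate [ 257  210   75   55 1971] (array([519.,  55.]), array([225. , 195.6]), 15.1) 0.04007346162843006
side dark [277 219  26  25  92] (array([484.1,  55.7]), array([ 14.9, 130.4]), 13.5) [0.4837 0.0578 0.0408]
side chip [273 225   2   4   7] [0.4467 0.0812 0.0462]
side chip [280 230   2   4   8] [0.4584 0.0541 0.0458]
side chip [293 237   4   4  12] [0.4874 0.0118 0.0449]
side chip [281 238   2   4   7] [0.4488 0.0179 0.0475]
side handle [255 173  23  10 160] (array([500.6, 316.1]), array([32.4, 72.6]), 73.7) 96 (array([500.4, 316.6]), array([29.1, 72.6]), 77.7) [0.50108746 0.31293222 0.06307942]
side knob [297 188   4   7  25] (array([549., 142.]), array([12.9,  9.3]), 69.1) [0.5494 0.1418 0.1119]
side knob [331 197   5   8  29] (array([627.5,  60.5]), array([21.8, 12.1]), 63.5) [0.6268 0.0593 0.1144]
side knob [310 199  11  10  57] (array([574. ,  69.7]), array([22.4, 42.1]), 22.2) [0.5732 0.0696 0.1095]
```

```bash
cat >> h.py <<'E'
C=np.array([.5735,.0745]);YAW=0.2235
fx=np.array([np.cos(YAW),np.sin(YAW)]);fy=np.array([-fx[1],fx[0]])
def fix(x,y,o=None): # fixture coords rel plate middle (m) -> world
    return C+fx*(x-.105)+fy*y
def plan(pts,o=None,M=None,p=None):
    """pts: list of (x,y,z,toolY deg or None); prints shift cm in current tool axes, twist; each relative to present pose"""
    o=o or ctrl.get_obs();T=T_tool(o);M=T[:3,:3]
    ya=np.degrees(np.arctan2(M[1,1],M[0,1]))
    print("t",round(o["time_s"],2),"pos",o["ee_pos"].round(4),"toolY",ya.round(1),"F",np.round(o["force"],1),"w",round(o["grip_width"],4),"gf",round(o["grip_force"],1))
    for q in pts:
        d=M.T@(np.array(q[:3])-T[:3,3])*100
        tw=0 if q[3] is None else -np.radians((q[3]-ya+90)%180-90)
        print(np.round(q,4),"->",d.round(2),"tw",round(tw,3),"dist",round(np.linalg.norm(d),1))
E
python3 - <<'E'
from h import *
plan([(.5012,.317,.12,76.8),(.5012,.317,.048,76.8)])
E
```

```text
t 1.5 pos [0.2385 0.6046 0.25  ] toolY 68.5 F [-0.1  0.5 -0.1] w 0.0854 gf 0.0
[ 0.5012  0.317   0.12   76.8   ] -> [-34.99 -17.11  13.  ] tw -0.145 dist 41.1
[5.012e-01 3.170e-01 4.800e-02 7.680e+01] -> [-34.99 -17.11  20.2 ] tw -0.145 dist 43.9
```

>>> play_rows:
  linear:
    - [-3.5,-1.7,1.3]
    - [-7,-3.4,2.6]
    - [-10.5,-5.1,3.9]
    - [-14,-6.8,5.2]
    - [-17.5,-8.5,6.5]
  twist: [-0.03,-0.06,-0.09,-0.12,-0.145]
  hand: [1,1,1,1,1]

```text
time_s: 1.92
ee_pos: [0.3711, 0.4598, 0.1847]
orientation: [0.359, 3.121, 0.001]
force: [0.8, 0.2, 0.6]
grip_width: 0.0852
grip_force: 0.0
```

```bash
python3 - <<'E'
from h import *
plan([(.5012,.317,.12,76.8),(.5012,.317,.048,76.8)])
E
```

```text
t 1.92 pos [0.3711 0.4598 0.1847] toolY 76.9 F [0.8 0.2 0.6] w 0.0852 gf 0.0
[ 0.5012  0.317   0.12   76.8   ] -> [-15.91 -10.96   6.46] tw 0.001 dist 20.4
[5.012e-01 3.170e-01 4.800e-02 7.680e+01] -> [-15.91 -10.96  13.66] tw 0.001 dist 23.7
```

>>> play_rows:
  linear:
    - [-3.3,-2.2,1.3]
    - [-6.6,-4.4,2.6]
    - [-9.9,-6.6,3.9]
    - [-13.2,-8.8,5.2]
    - [-15.9,-11,6.5]
  twist: [0,0,0,0,0]
  hand: [1,1,1,1,1]

```text
time_s: 2.33
ee_pos: [0.5017, 0.3158, 0.1198]
orientation: [0.363, 3.119, 0.0]
force: [-0.5, 1.0, -0.1]
grip_width: 0.0855
grip_force: 0.0
```

```bash
python3 - <<'E'
from h import *
im,d,c,w=snap("wrist");W=cloud(d,c,w)
plan([(.5012,.317,.048,76.8)])
m=(W[...,2]>.05)&(W[...,2]<.08)&(abs(W[...,0]-.5)<.08)&(abs(W[...,1]-.315)<.06)
for s,P in comps(m,W,200):print(s,rect(P),np.median(P[:,2]))
E
```

```text
t 2.38 pos [0.5052 0.3075 0.1171] toolY 76.3 F [ 2.6 -7.3 -1.8] w 0.0854 gf 0.0
[5.012e-01 3.170e-01 4.800e-02 7.680e+01] -> [0.63 0.86 6.91] tw -0.009 dist 7.0
[ 299  193   39  142 5106] (array([501.8, 317.3]), array([18. , 71.8]), 77.6) 0.06256156837338082
```

>>> play_rows:
  linear:
    - [0,0.1,2.5]
    - [0,0.1,5]
    - [0,0.1,7.1]
    - [0,0.1,7.1]
    - [0,0.1,7.1]
  twist: [0,-0.01,-0.01,-0.01,-0.01]
  hand: [1,1,1,0,-0.7]
  newtons: 60

```text
time_s: 2.8
ee_pos: [0.4993, 0.3186, 0.0485]
orientation: [-0.346, -3.121, 0.003]
force: [0.5, 0.3, 0.8]
grip_width: 0.0639
grip_force: 0.0
```

>>> play_rows:
  linear:
    - [0,0,0]
    - [0,0,0]
    - [0,0,0]
    - [0,0,0]
    - [0,0,0]
  twist: [0,0,0,0,0]
  hand: [-1,-1,-1,-1,-1]
  newtons: 60

```text
time_s: 3.22
ee_pos: [0.5006, 0.3192, 0.0502]
orientation: [0.346, 3.121, 0.002]
force: [-0.7, -0.3, 6.6]
grip_width: 0.0175
grip_force: 63.0
```

```bash
python3 - <<'E'
from h import *
a=102.8
p=fix(-.006,.125);q=fix(-.006,.11)
plan([(.5015,.317,.15,None),(*p,.15,a),(*p,.088,a)])
E
```

```text
t 3.22 pos [0.5006 0.3192 0.0502] toolY 77.4 F [-0.7 -0.3  6.6] w 0.0175 gf 63.0Traceback (most recent call last):
  File "<stdin>", line 4, in <module>
  File "h.py", line 42, in plan
    print(np.round(q,4),"->",d.round(2),"tw",round(tw,3),"dist",round(np.linalg.norm(d),1))
          ~~~~~~~~^^^^^
    return _wrapfunc(a, 'round', decimals=decimals, out=out)
    return _wrapit(obj, method, *args, **kwds)
    result = getattr(arr, method)(*args, **kwds)
TypeError: unsupported operand type(s) for *: 'NoneType' and 'float'
```

```bash
sed -i 's/print(np.round(q,4),/print(np.round(np.array(q[:3]),4),/' h.py; python3 - <<'E'
from h import *
a=102.8
p=fix(-.006,.068)
plan([(*p,.13,a),(*p,.088,a)])
E
```

```text
t 3.22 pos [0.5006 0.3192 0.0502] toolY 77.4 F [-0.7 -0.3  6.6] w 0.0175 gf 63.0
[0.4502 0.1162 0.13  ] -> [  0.46 -20.9   -8.01] tw -0.444 dist 22.4
[0.4502 0.1162 0.088 ] -> [  0.47 -20.91  -3.81] tw -0.444 dist 21.3
```

>>> play_rows:
  linear:
    - [0,0,-3]
    - [0,-1,-6]
    - [0.1,-4,-8]
    - [0.2,-8,-8]
    - [0.3,-12,-8]
  twist: [0,-0.05,-0.15,-0.25,-0.35]
  hand: [-1,-1,-1,-1,-1]

```text
time_s: 3.63
ee_pos: [0.471, 0.2021, 0.1305]
orientation: [-0.213, 3.132, 0.002]
force: [1.8, -0.6, -1.3]
grip_width: 0.0169
grip_force: 61.9
```

```bash
python3 - <<'E'
from h import *
a=102.8
p=fix(-.006,.068)
plan([(*p,.13,a),(*p,.088,a)])
E
```

```text
t 3.63 pos [0.471  0.2021 0.1305] toolY 97.8 F [ 1.8 -0.6 -1.3] w 0.0169 gf 61.9
[0.4502 0.1162 0.13  ] -> [ 3.23 -8.23  0.03] tw -0.088 dist 8.8
[0.4502 0.1162 0.088 ] -> [ 3.24 -8.23  4.23] tw -0.088 dist 9.8
```

>>> play_rows:
  linear:
    - [1.1,-2.8,0]
    - [2.2,-5.6,0]
    - [3.2,-8.2,0]
    - [3.2,-8.2,1.5]
    - [3.2,-8.2,3]
  twist: [-0.03,-0.06,-0.088,-0.088,-0.088]
  hand: [-1,-1,-1,-1,-1]

```text
time_s: 4.05
ee_pos: [0.45, 0.1153, 0.0997]
orientation: [-0.335, 3.121, 0.002]
force: [-0.6, 0.3, -1.6]
grip_width: 0.0171
grip_force: 62.1
```

```bash
python3 - <<'E'
from h import *
im,d,c,w=snap("wrist");W=cloud(d,c,w);cv2.imwrite("pics/w1.png",im);np.save("w1.npy",W)
a=102.8
plan([(*fix(-.006,y),z,a) for y,z in((.068,.0865),(.05,.0865),(-.084,.0865))])
hsv=cv2.cvtColor(im,cv2.COLOR_BGR2HSV)
yel=(abs(W[...,2]-.043)<.01)&(hsv[...,1]>110)&(hsv[...,2]>100)
for s,P in comps(yel,W,20):
    m=np.median(P,0);v=m[:2]-fix(0,0);print(s,m.round(4),"fix",(v@fx).round(4),(v@fy).round(4))
E
```

```text
t 4.1 pos [0.4482 0.1157 0.0965] toolY 102.4 F [-2.5 -0.9 -4.3] w 0.0173 gf 61.9
[0.4502 0.1162 0.0865] -> [-0.2  0.   1. ] tw -0.008 dist 1.0
[0.4542 0.0987 0.0865] -> [-0.22 -1.8   1.  ] tw -0.008 dist 2.1
[ 0.4839 -0.032   0.0865] -> [ -0.32 -15.2    1.01] tw -0.008 dist 15.2
[105 219  33  30 541] [0.4499 0.0215 0.0451] fix -0.0273 -0.0243
[236 240  31  29 506] [0.4465 0.0835 0.0451] fix -0.0169 0.037
[179 255  30  27 494] [0.4592 0.0577 0.0451] fix -0.0101 0.009
[ 87 290  30  23 551] [0.4876 0.0134 0.0449] fix 0.0077 -0.0406
```

View pics/w1.png

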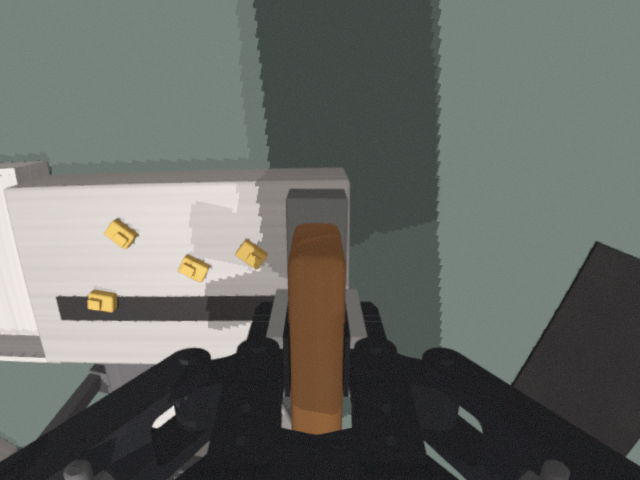

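Wrist view: scraper foot (columns 287–347) hovers at the plate's +y end; chips at (120,234), (193,268), (251,254) and (102,301), all ahead of the foot and clear of it.

>>> play_rows:
  linear:
    - [0,0,0.4]
    - [0,0,0.8]
    - [0,0,1.1]
    - [0,0,1.25]
    - [0,0,1.25]
  twist: [0,0,0,0,0]
  hand: [-1,-1,-1,-1,-1]

```text
time_s: 4.52
ee_pos: [0.4499, 0.1173, 0.0871]
orientation: [-0.341, 3.123, 0.0]
force: [-2.6, -0.3, 4.6]
grip_width: 0.0168
grip_force: 62.4
```

```bash
python3 - <<'E'
from h import *
plan([(*fix(-.006,y),z,102.8) for y,z in((.068,.0865),(-.084,.0865))])
E
```

```text
t 4.52 pos [0.4499 0.1173 0.0871] toolY 102.5 F [-2.6 -0.3  4.6] w 0.0168 gf 62.4
[0.4502 0.1162 0.0865] -> [-0.01 -0.12  0.06] tw -0.006 dist 0.1
[ 0.4839 -0.032   0.0865] -> [ -0.1  -15.32   0.06] tw -0.006 dist 15.3
```

>>> play_rows:
  linear:
    - [0,-1,0.05]
    - [0,-2,0.05]
    - [0,-3,0.05]
    - [0,-4,0.05]
    - [0,-5,0.05]
  twist: [0,0,0,0,0]
  hand: [-1,-1,-1,-1,-1]

```text
time_s: 4.93
ee_pos: [0.4615, 0.0687, 0.0871]
orientation: [-0.341, 3.121, 0.002]
force: [-1.4, 3.6, 5.4]
grip_width: 0.0173
grip_force: 63.0
```

>>> play_rows:
  linear:
    - [0,-1,0]
    - [0,-2,0]
    - [0,-3,0]
    - [0,-4,0]
    - [-0.1,-5,0]
  twist: [0,0,0,0,0]
  hand: [-1,-1,-1,-1,-1]

```text
time_s: 5.35
ee_pos: [0.4731, 0.02, 0.0871]
orientation: [-0.341, 3.121, 0.002]
force: [-1.3, 5.1, 6.4]
grip_width: 0.0174
grip_force: 63.1
```

```bash
python3 - <<'E'
from h import *
plan([(*fix(-.006,y),z,102.8) for y,z in((-.084,.0865),)])
E
```

```text
t 5.35 pos [0.4731 0.02   0.0871] toolY 102.5 F [-1.3  5.1  6.4] w 0.0174 gf 63.1
[ 0.4839 -0.032   0.0865] -> [ 0.07 -5.32  0.05] tw -0.006 dist 5.3
```

>>> play_rows:
  linear:
    - [0,-1,0]
    - [0,-2,0]
    - [0,-3,0]
    - [0,-3.8,-0.05]
    - [0,-4.6,-0.1]
  twist: [0,0,0,0,0]
  hand: [-1,-1,-1,-1,-1]

```text
time_s: 5.77
ee_pos: [0.4822, -0.0261, 0.0872]
orientation: [-0.34, 3.123, -0.0]
force: [0.6, 0.7, -1.5]
grip_width: 0.0174
grip_force: 61.9
```

>>> play_rows:
  linear:
    - [0,-0.5,0]
    - [0,-0.8,0]
    - [0,-0.8,0]
    - [0,-0.8,-2]
    - [0,0,-5]
  twist: [0,0,0,0,0]
  hand: [-1,-1,-1,-1,-1]

```text
time_s: 6.18
ee_pos: [0.4799, -0.0266, 0.135]
orientation: [0.337, -3.117, 0.002]
force: [0.7, -0.0, -1.0]
grip_width: 0.0171
grip_force: 61.8
```

```bash
python3 - <<'E'
from h import *
for n in("top","side"):
    im,d,c,w=snap(n);W=cloud(d,c,w);hsv=cv2.cvtColor(im,cv2.COLOR_BGR2HSV)
    cv2.imwrite(f"pics/{n}1.png",im)
    yel=(abs(W[...,2]-.03)<.03)&(hsv[...,1]>110)&(hsv[...,2]>90)&(abs(W[...,0]-.48)<.15)&(abs(W[...,1])<.16)
    for s,P in comps(yel,W,3):
        m=np.median(P,0);v=m[:2]-fix(0,0);print(n,s,m.round(4),"fix",(v@fx).round(4),(v@fy).round(4))
plan([(.5015,.317,.13,77.4)])
E
```

```text
top [314 271   3   3   7] [ 0.4808 -0.0579  0.0139] fix -0.0148 -0.1086
top [311 278   3   5  10] [ 0.4606 -0.0537  0.0112] fix -0.0335 -0.1
top [335 326   5   4  12] [ 0.3556 -0.1292  0.0155] fix -0.1526 -0.1504
top [338 330  11  11  57] [ 0.3397 -0.1453  0.0093] fix -0.1717 -0.1625
side [300 256   8   9  36] [ 0.4902 -0.0478  0.0119] fix -0.0034 -0.1008
side [293 263   4   4  11] [ 0.4576 -0.0542  0.0114] fix -0.0365 -0.0999
side [267 290   4   2   4] [ 0.3569 -0.1274  0.0151] fix -0.151 -0.1489
side [262 293   7  11  38] [ 0.3398 -0.1447  0.011 ] fix -0.1714 -0.162
t 6.28 pos [ 0.4841 -0.0243  0.1405] toolY 102.5 F [ 1.1 -0.  -2. ] w 0.017 gf 62.1
[0.5015 0.317  0.13  ] -> [-9.09 32.94  1.09] tw 0.438 dist 34.2
```

>>> play_rows:
  linear:
    - [-0.5,3,-2]
    - [-1,6,-3.5]
    - [-2,10,-3.5]
    - [-3,14,-3.5]
    - [-4,18,-3.5]
  twist: [0.05,0.1,0.18,0.26,0.34]
  hand: [-1,-1,-1,-1,-1]

```text
time_s: 6.7
ee_pos: [0.4818, 0.1609, 0.1719]
orientation: [0.199, 3.135, 0.001]
force: [0.8, 0.5, -2.2]
grip_width: 0.0171
grip_force: 61.9
```

```bash
python3 - <<'E'
from h import *
im,d,c,w=snap("top");W=cloud(d,c,w);hsv=cv2.cvtColor(im,cv2.COLOR_BGR2HSV)
cv2.imwrite("pics/top2c.png",cv2.resize(im[200:320,220:380],(800,600),interpolation=cv2.INTER_CUBIC))
yel=(abs(W[...,2]-.03)<.03)&(hsv[...,1]>110)&(hsv[...,2]>90)&(abs(W[...,0]-.5)<.12)&(abs(W[...,1])<.16)
for s,P in comps(yel,W,3):
    m=np.median(P,0);v=m[:2]-fix(0,0);print(s,m.round(4),"fix",(v@fx).round(4),(v@fy).round(4))
plan([(.5015,.317,.13,77.4),(.5015,.317,.0505,77.4)])
E
```

```text
[310 262   2   4   6] [ 0.5014 -0.0437  0.0112] fix 0.0085 -0.0992
[310 267   7   7  22] [ 0.4838 -0.0511  0.01  ] fix -0.0103 -0.1026
[311 279   3   4  10] [ 0.4609 -0.0538  0.0106] fix -0.0332 -0.1001
t 6.75 pos [0.4808 0.1706 0.1716] toolY 82.7 F [-1.3  9.9 -0.7] w 0.0171 gf 61.8
[0.5015 0.317  0.13  ] -> [-0.2  14.77  4.22] tw 0.093 dist 15.4
[0.5015 0.317  0.0505] -> [-0.2  14.74 12.17] tw 0.093 dist 19.1
```

View pics/top2c.png

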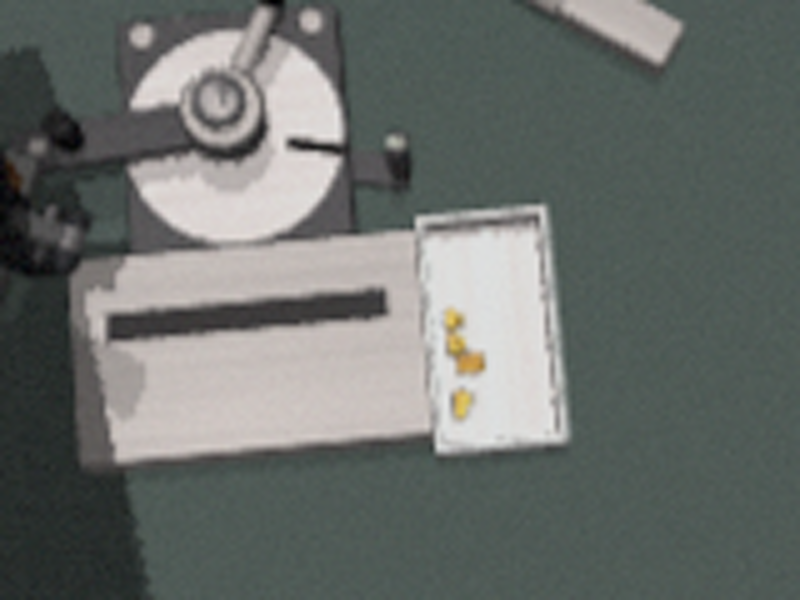

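All four chips lie in the pan (crop positions (453,320), (456,344), (470,363) and (460,404)), and the plate is clear. Next: return the scraper.

>>> play_rows:
  linear:
    - [0,3.5,0.5]
    - [0,7,1.5]
    - [-0.1,10.5,3]
    - [-0.2,13.5,4.2]
    - [-0.2,15,5]
  twist: [0.03,0.06,0.09,0.09,0.09]
  hand: [-1,-1,-1,-1,-1]

```text
time_s: 7.17
ee_pos: [0.5012, 0.3117, 0.1197]
orientation: [-0.326, -3.123, 0.0]
force: [-1.2, -1.1, -1.4]
grip_width: 0.0173
grip_force: 61.8
```

>>> play_rows:
  linear:
    - [0,0,2]
    - [0,0,4]
    - [0,0,5]
    - [0,0,6]
    - [0,0,6.5]
  twist: [0,0,0,0,0]
  hand: [-1,-1,-1,-1,-1]

```text
time_s: 7.58
ee_pos: [0.5022, 0.307, 0.0556]
orientation: [-0.334, -3.123, 0.002]
force: [-0.1, -0.0, -1.1]
grip_width: 0.0172
grip_force: 61.9
```

```bash
python3 - <<'E'
from h import *
plan([(.5015,.317,.0505,77.4)])
E
```

```text
t 7.58 pos [0.5022 0.307  0.0556] toolY 77.8 F [-0.1 -0.  -1.1] w 0.0172 gf 61.9
[0.5015 0.317  0.0505] -> [0.28 0.97 0.51] tw 0.007 dist 1.1
```

>>> play_rows:
  linear:
    - [0.3,1,0]
    - [0.3,2,0]
    - [0.3,2,0.3]
    - [0.3,2,0.5]
    - [0.3,2,0.65]
  twist: [0,0,0,0,0]
  hand: [-1,-1,-1,-1,-1]

```text
time_s: 8.0
ee_pos: [0.5041, 0.3281, 0.0507]
orientation: [0.333, 3.123, 0.0]
force: [0.3, -1.0, -1.9]
grip_width: 0.0171
grip_force: 61.9
```

>>> play_rows:
  linear:
    - [0,0,0]
    - [0,0,0]
    - [0,0,0]
    - [0,0,0]
    - [0,0,0]
  twist: [0,0,0,0,0]
  hand: [-1,-0.5,0,0.5,1]

```text
time_s: 8.42
ee_pos: [0.5042, 0.3278, 0.0508]
orientation: [0.334, 3.123, 0.0]
force: [0.1, -0.3, -0.0]
grip_width: 0.057
grip_force: 0.0
```

>>> play_rows:
  linear:
    - [0,0,0]
    - [0,0,-3]
    - [0,0,-6]
    - [0,0,-9]
    - [0,0,-11]
  twist: [0,0,0,0,0]
  hand: [1,1,1,1,1]

```text
time_s: 8.83
ee_pos: [0.5047, 0.3282, 0.1636]
orientation: [0.334, 3.122, 0.003]
force: [1.8, 1.0, -0.4]
grip_width: 0.0856
grip_force: 0.0
```

```bash
python3 - <<'E'
from h import *
im,d,c,w=snap("wrist");W=cloud(d,c,w)
m=(W[...,2]>.05)&(W[...,2]<.09)&(abs(W[...,0]-.5)<.08)&(abs(W[...,1]-.32)<.06)
for s,P in comps(m,W,200):print("handle",rect(P),np.median(P[:,2]))
im,d,c,w=snap("top");W=cloud(d,c,w);hsv=cv2.cvtColor(im,cv2.COLOR_BGR2HSV)
m=(hsv[...,2]<60)&(abs(W[...,2]-.012)<.012)&(abs(W[...,0]-.46)<.04)&(abs(W[...,1]+.335)<.09)
for s,P in comps(m,W,50):print("blank",rect(P),P.mean(0))
print([ (r["conf"],rect(W[r["mask"]][np.isfinite(W[r["mask"]][:,0])])) for r in ctrl.trace("mat","top")])
plan([(.4395,-.33,.15,None)])
E
```

```text
handle (array([505.6, 327.3]), array([18.1, 71.7]), 77.8) 0.06253439028668392
[(0.89, (array([495.9, 333.2]), array([143.3, 151.7]), 82.2)), (0.21, (array([609.6,  69.5]), array([ 36.5, 112.3]), 84.3))]
t 8.98 pos [0.5049 0.3284 0.1625] toolY 77.8 F [-0.4  0.4 -1.3] w 0.0854 gf 0.0
[ 0.4395 -0.33    0.15  ] -> [ -7.52 -65.74   1.08] tw 0 dist 66.2
```

```bash
cat >> h.py <<'E'
def chain(pts):
    """legs relative to the waypoint before (tool assumed pointing down)"""
    o=ctrl.get_obs();M=T_tool(o)[:3,:3];a=np.degrees(np.arctan2(M[1,1],M[0,1]));p=np.array(o["ee_pos"])
    print("from",p.round(4),a.round(1))
    for q in pts:
        r=np.radians(a);ty=np.array([np.cos(r),np.sin(r),0]);tz=np.array([0,0,-1.]);tx=np.cross(ty,tz)
        d=(np.array(q[:3])-p)*100;tw=-np.radians((q[3]-a+90)%180-90)
        print(np.array(q[:3]).round(4),"->",np.round([d@tx,d@ty,d@tz],2),"tw",round(tw,3));p=np.array(q[:3]);a=a-np.degrees(tw)
E
python3 - <<'E'
from h import *
print(ctrl.get_obs()["joints"].round(2))
chain([(.50,.145,.21,45),(.49,-.05,.21,15),(.455,-.245,.18,-9),(.4395,-.335,.15,-9)])
E
```

```text
[-0.78  0.29  0.15  1.7  -0.05  1.14  0.75]
from [0.5049 0.3284 0.1625] 77.8
[0.5   0.145 0.21 ] -> [ -3.4  -18.03  -4.75] tw 0.572
[ 0.49 -0.05  0.21] -> [-13.08 -14.5    0.  ] tw 0.524
[ 0.455 -0.245  0.18 ] -> [-17.93  -8.43   3.  ] tw 0.419
[ 0.4395 -0.335   0.15  ] -> [-9.13 -0.12  3.  ] tw -0.0
```

>>> play_rows:
  linear:
    - [-0.7,-3.6,-2]
    - [-1.4,-7.2,-3.5]
    - [-2,-10.8,-4.7]
    - [-2.7,-14.4,-4.7]
    - [-3.4,-18,-4.7]
  twist: [0.114,0.228,0.342,0.456,0.57]
  hand: [1,1,1,1,1]

```text
time_s: 9.4
ee_pos: [0.4987, 0.143, 0.2071]
orientation: [-1.206, -2.9, 0.0]
force: [0.7, 0.3, -0.5]
grip_width: 0.0856
grip_force: 0.0
```

>>> play_rows:
  linear:
    - [-2.6,-2.9,0]
    - [-5.2,-5.8,0]
    - [-7.8,-8.7,0]
    - [-10.4,-11.6,0]
    - [-13,-14.5,0]
  twist: [0.105,0.21,0.315,0.42,0.524]
  hand: [1,1,1,1,1]

```text
time_s: 9.82
ee_pos: [0.488, -0.0516, 0.2065]
orientation: [-1.915, -2.489, 0.002]
force: [2.0, -0.1, 0.6]
grip_width: 0.0852
grip_force: 0.0
```

>>> play_rows:
  linear:
    - [-3.6,-1.7,0.5]
    - [-7.2,-3.4,1]
    - [-10.8,-5.1,2]
    - [-14.4,-6.8,2.5]
    - [-18,-8.4,3]
  twist: [0.084,0.168,0.252,0.336,0.42]
  hand: [1,1,1,1,1]

```text
time_s: 10.23
ee_pos: [0.4534, -0.2471, 0.1762]
orientation: [-2.391, -2.036, 0.001]
force: [1.2, -0.5, 0.4]
grip_width: 0.0853
grip_force: 0.0
```

```bash
python3 - <<'E'
from h import *
im,d,c,w=snap("wrist");W=cloud(d,c,w);cv2.imwrite("pics/w2.png",im)
hsv=cv2.cvtColor(im,cv2.COLOR_BGR2HSV)
m=(hsv[...,2]<90)&(W[...,2]>.007)&(W[...,2]<.03)&(abs(W[...,0]-.44)<.1)&(abs(W[...,1]+.335)<.12)
for s,P in comps(m,W,300):print("blank",s,rect(P),P.mean(0),rect(P[P[:,2]>.0175]) if (P[:,2]>.0175).sum()>30 else 0)
for r in ctrl.trace("blank","wrist"):
    P=W[r["mask"]];P=P[np.isfinite(P[:,0])];print(r["conf"],rect(P))
chain([(.4395,-.335,.12,-9)])
E
```

```text
0.89 (array([ 440.5, -335.9]), array([130.8,  12.5]), 83.0)
0.79 (array([ 309.3, -172.9]), array([132.3,  20.8]), 45.2)
0.57 (array([ 328.4, -286. ]), array([181.6,  17.8]), 42.6)
from [ 0.4516 -0.2517  0.1761] -9.6
[ 0.4395 -0.335   0.12  ] -> [-8.41  0.21  5.61] tw -0.011
```

View pics/w2.png

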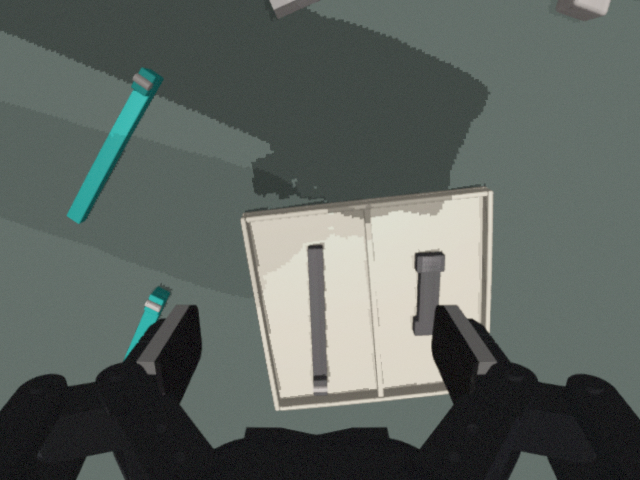

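The blank runs from (316,246) to its lug at (320,383) in the left compartment; the bridge is at (428,290). I will grip it with partly open fingers because the compartment is narrow.

```bash
python3 - <<'E'
from h import *
chain([(.4403,-.3375,.10,-7.5),(.4403,-.3375,.045,-7.5)])
E
```

```text
from [ 0.4516 -0.2517  0.1761] -9.6
[ 0.4403 -0.3375  0.1   ] -> [-8.64  0.33  7.61] tw -0.037
[ 0.4403 -0.3375  0.045 ] -> [0.  0.  5.5] tw -0.0
```

>>> play_rows:
  linear:
    - [-2.5,0.1,2]
    - [-5,0.2,4]
    - [-7.5,0.3,6]
    - [-8.8,0.3,7.5]
    - [-8.8,0.3,7.5]
  twist: [-0.01,-0.02,-0.03,-0.035,-0.035]
  hand: [0.2,-0.1,-0.25,-0.25,-0.25]

```text
time_s: 10.75
ee_pos: [0.4408, -0.3345, 0.0987]
orientation: [-2.352, -2.076, 0.007]
force: [-0.4, -0.1, 0.0]
grip_width: 0.0321
grip_force: 0.0
```

```bash
python3 - <<'E'
from h import *
o=ctrl.get_obs()
im,d,c,w=snap("wrist");W=cloud(d,c,w)
for r in ctrl.trace("blank","wrist")[:2]:
    P=W[r["mask"]];P=P[np.isfinite(P[:,0])];print(r["conf"],rect(P),np.median(P[:,2]),np.percentile(P[:,2],[5,95]))
f=W[(abs(W[...,0]-.42)<.012)&(abs(W[...,1]+.335)<.05)];print("floor",np.median(f[:,2]))
chain([(.4403,-.3375,.045,-7.5),(.4403,-.3375,.026,-7.5)]);print(o["ee_pos"])
E
```

```text
0.98 (array([ 273.1, -345.5]), array([143.1,  20.2]), 52.3) 0.008973487044111439 [0.00072588 0.01658222]
0.82 (array([ 289.1, -193.9]), array([50.2, 20.5]), 45.4) 0.007676848601991998 [0.00020897 0.00989983]
floor 0.11675315887106233
from [ 0.4433 -0.3324  0.1015] -7.0
[ 0.4403 -0.3375  0.045 ] -> [-0.54 -0.24  5.65] tw 0.009
[ 0.4403 -0.3375  0.026 ] -> [0.  0.  1.9] tw -0.0
[ 0.44083323 -0.33451166  0.09870866]
```

>>> play_rows:
  linear:
    - [-0.2,0,2.5]
    - [-0.2,0,5]
    - [-0.2,0,6.5]
    - [-0.2,0,7.2]
    - [-0.2,0,7.2]
  twist: [0,0,0,0,0]
  hand: [-0.25,-0.25,-0.25,-0.25,-0.25]
  newtons: 45

```text
time_s: 11.27
ee_pos: [0.4441, -0.3333, 0.0299]
orientation: [-2.349, -2.084, 0.0]
force: [-0.5, 0.5, 0.6]
grip_width: 0.0319
grip_force: 0.0
```

>>> play_rows:
  linear:
    - [0,0,0]
    - [0,0,0]
    - [0,0,0]
    - [0,0,0]
    - [0,0,0]
  twist: [0,0,0,0,0]
  hand: [-0.5,-0.8,-1,-1,-1]
  newtons: 45

```text
time_s: 11.68
ee_pos: [0.445, -0.335, 0.0319]
orientation: [2.35, 2.082, 0.002]
force: [-0.6, 2.6, 7.1]
grip_width: 0.0081
grip_force: 44.9
```

```bash
python3 - <<'E'
from h import *
s=fix(.015,0)
chain([(.44,-.3375,.10,-7.5),(*s,.16,12.8)])
E
```

```text
from [ 0.445  -0.335   0.0319] -6.9
[ 0.44   -0.3375  0.1   ] -> [-0.31 -0.46 -6.81] tw 0.01
[0.4857 0.0546 0.16  ] -> [39.47 -0.58 -6.  ] tw -0.354
```

>>> play_rows:
  linear:
    - [0,0,-0.2]
    - [0,0,-0.4]
    - [0,0,-0.6]
    - [0,0,-0.8]
    - [0,0,-0.8]
  twist: [0,0,0,0,0]
  hand: [-1,-1,-1,-1,-1]

```text
time_s: 12.1
ee_pos: [0.4442, -0.335, 0.039]
orientation: [2.351, 2.082, 0.0]
force: [-0.3, 0.5, -0.8]
grip_width: 0.0084
grip_force: 43.9
```

```bash
python3 - <<'E'
from h import *
o=ctrl.get_obs();print(o["ee_pos"],o["grip_width"],o["grip_force"],o["force"])
a=snap("side")[0][280:400,260:420];b=snap("wrist")[0]
cv2.imwrite("pics/g1.png",np.hstack([cv2.resize(a,(400,300),interpolation=cv2.INTER_CUBIC),cv2.resize(b,(400,300),interpolation=cv2.INTER_AREA)]))
E
```

```text
[ 0.44416185 -0.33503737  0.03900089] 0.008417920614739744 43.90013390220702 [-0.26406284  0.49397597 -0.75960075]
```

View pics/g1.png

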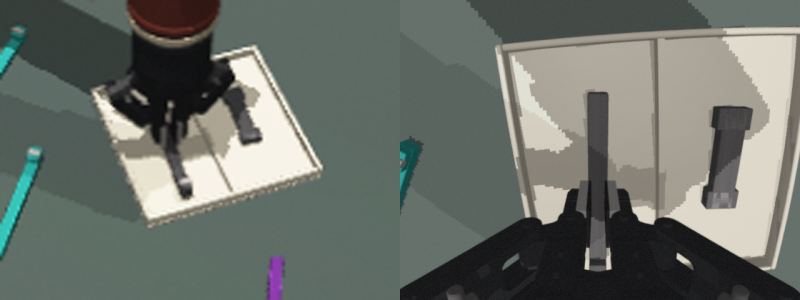

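Left: the side view shows the bar between the fingers. Right: the wrist view shows it centred between the pads at (597,180), lug near (597,258). Check it really lifted.

```bash
cat >> h.py <<'E'
def bar(zlo,zhi,ctr,r=.085):
    im,d,c,w=snap("wrist");W=cloud(d,c,w);g=im.astype(int).max(2)
    best=None
    for q in ctrl.trace("blank","wrist"):
        P=W[q["mask"]];P=P[np.isfinite(P[:,0])];P=P[(P[:,2]>zlo)&(P[:,2]<zhi)&(np.hypot(P[:,0]-ctr[0],P[:,1]-ctr[1])<r)]
        if len(P)>100: print("bar",round(q["conf"],2),len(P),rect(P),"z",np.percentile(P[:,2],[5,50,95]).round(4), "ends",P[P[:,1].argmin()].round(4),P[P[:,1].argmax()].round(4))
E
python3 - <<'E'
from h import *
bar(.005,.06,(.44,-.335))
s=fix(.015,0)
chain([(.4435,-.335,.10,-7),(.47,-.14,.18,-7),(*s,.16,12.8)])
E
```

```text
bar 0.82 8055 (array([ 444.9, -332.1]), array([120. ,  12.1]), 83.0) z [0.0186 0.0197 0.0233] ends [ 0.4375 -0.3917  0.025 ] [ 0.4471 -0.2721  0.0187]
from [ 0.4439 -0.3348  0.0384] -6.9
[ 0.4435 -0.335   0.1   ] -> [-0.02 -0.04 -6.16] tw 0.001
[ 0.47 -0.14  0.18] -> [19.68  0.25 -8.  ] tw -0.0
[0.4857 0.0546 0.16  ] -> [19.5  -0.81  2.  ] tw -0.346
```

>>> play_rows:
  linear:
    - [0,0,-2]
    - [0,0,-5]
    - [2,0,-8]
    - [5,0,-11]
    - [8.5,0,-13]
  twist: [0,0,0,0,0]
  hand: [-1,-1,-1,-1,-1]

```text
time_s: 12.72
ee_pos: [0.4541, -0.252, 0.1708]
orientation: [2.354, 2.076, -0.0]
force: [2.6, 0.6, -1.0]
grip_width: 0.0085
grip_force: 44.1
```

>>> play_rows:
  linear:
    - [3.5,0,0]
    - [7,0,0]
    - [10.5,0,0]
    - [14,0,0]
    - [17.5,0,0]
  twist: [0,-0.04,-0.1,-0.16,-0.22]
  hand: [-1,-1,-1,-1,-1]

```text
time_s: 13.13
ee_pos: [0.4752, -0.0751, 0.1687]
orientation: [2.105, 2.331, 0.001]
force: [1.6, 0.4, -0.6]
grip_width: 0.0082
grip_force: 44.1
```

```bash
python3 - <<'E'
from h import *
s=fix(.015,.002)
chain([(*s,.12,12.8),(*s,.075,12.8)])
E
```

```text
from [ 0.4752 -0.0751  0.1687] 5.8
[0.4853 0.0565 0.12  ] -> [12.99  2.34  4.87] tw -0.122
[0.4853 0.0565 0.075 ] -> [0.  0.  4.5] tw -0.0
```

>>> play_rows:
  linear:
    - [3.5,0.6,0]
    - [7,1.2,1]
    - [10.5,1.8,2.5]
    - [13,2.3,4]
    - [13,2.3,5.5]
  twist: [-0.03,-0.06,-0.09,-0.12,-0.12]
  hand: [-1,-1,-1,-1,-1]

```text
time_s: 13.55
ee_pos: [0.4855, 0.061, 0.1129]
orientation: [-1.954, -2.459, -0.003]
force: [0.2, 0.7, -1.2]
grip_width: 0.008
grip_force: 44.1
```

>>> play_rows:
  linear:
    - [0,0,1]
    - [0,0,2]
    - [0,0,2.5]
    - [0,0,2.5]
    - [0,0,2.5]
  twist: [0,0,0,0,0]
  hand: [-1,-1,-1,-1,-1]

```text
time_s: 13.97
ee_pos: [0.4856, 0.0539, 0.0888]
orientation: [1.968, 2.449, -0.0]
force: [0.4, 0.1, -0.6]
grip_width: 0.008
grip_force: 44.1
```

```bash
python3 - <<'E'
from h import *
s=fix(.015,.002)
chain([(*s,.075,12.8),(*s,.068,12.8)])
o=ctrl.get_obs()
bar(.045,.12,s)
im,d,c,w=snap("wrist");cv2.imwrite("pics/w3.png",im);W=cloud(d,c,w)
print([np.round(px(c,w,[*fix(.015,y),.04])) for y in(-.068,.068)],[np.round(px(c,w,[*fix(x,y),.04])) for x,y in((-.05,-.085),(-.05,.085))])
E
```

```text
from [0.4856 0.0539 0.0888] 12.4
[0.4853 0.0565 0.075 ] -> [0.26 0.03 1.38] tw -0.006
[0.4853 0.0565 0.068 ] -> [0.  0.  0.7] tw -0.0
bar 0.7 8026 (array([485.6,  56.7]), array([ 12. , 119.6]), 12.5) z [0.0688 0.0699 0.0725] ends [ 0.4952 -0.0015  0.0757] [0.4777 0.1161 0.0678]
[array([315., 398.]), array([314., 128.])] [array([196., 422.]), array([155.,  88.])]
```

View pics/w3.png

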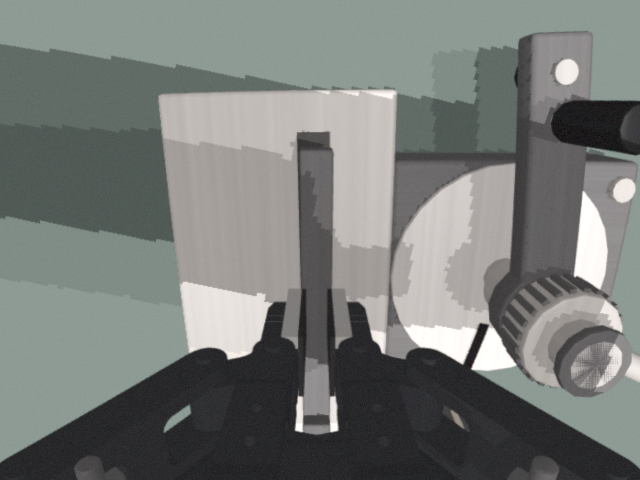

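The bar hovers right over the dark strip: strip's far end at (314,132), bar's far end at (316,150), which is nearer the camera. Lateral alignment is good; lower it.

>>> play_rows:
  linear:
    - [0,0,0.7]
    - [0,0,1.3]
    - [0,0,1.7]
    - [0,0,1.95]
    - [0,0,2.1]
  twist: [-0.003,-0.006,-0.006,-0.006,-0.006]
  hand: [-1,-1,-1,-1,-1]

```text
time_s: 14.53
ee_pos: [0.4851, 0.0548, 0.0676]
orientation: [-1.958, -2.456, 0.001]
force: [-9.9, -1.4, 25.8]
grip_width: 0.0081
grip_force: 51.1
```

>>> play_rows:
  linear:
    - [0,0,0]
    - [0,0,0.05]
    - [0,0,0.1]
    - [0,0,0.1]
    - [0,0,0.1]
  twist: [0,0,0,0,0]
  hand: [-1,-1,-1,-1,-1]

```text
time_s: 14.95
ee_pos: [0.4851, 0.0548, 0.0676]
orientation: [-1.958, -2.455, 0.001]
force: [-11.1, -0.7, 21.4]
grip_width: 0.0082
grip_force: 51.3
```

```bash
python3 - <<'E'
from h import *
s=fix(.015,.0);chain([(*s,.068,12.8)])
print(ctrl.get_obs()["force"]);bar(.035,.07,s)
E
```

```text
from [0.4851 0.0548 0.0676] 12.9
[0.4857 0.0546 0.068 ] -> [-0.04  0.05 -0.04] tw 0.001
[-11.11120576  -0.66735342  21.44256251]
bar 0.82 8074 (array([485.4,  54.4]), array([ 13.5, 126. ]), 12.6) z [0.0479 0.049  0.0518] ends [ 0.5056 -0.0057  0.0395] [0.4761 0.1169 0.0443]
```

>>> play_rows:
  linear:
    - [0,0,-0.1]
    - [0,0,-0.15]
    - [0,0,-0.15]
    - [0,0,-0.15]
    - [0,0,-0.15]
  twist: [0,0,0,0,0]
  hand: [-1,-1,-0.6,-0.3,0]

```text
time_s: 15.47
ee_pos: [0.4855, 0.0549, 0.0679]
orientation: [1.958, 2.457, -0.0]
force: [-0.1, -0.3, 0.4]
grip_width: 0.0405
grip_force: 0.0
```

>>> play_rows:
  linear:
    - [0,0,0]
    - [0,0,-1.5]
    - [0,0,-4]
    - [0,0,-7]
    - [0,0,-10]
  twist: [0,0,0,0,0]
  hand: [0,0,0,0,0]

```text
time_s: 15.88
ee_pos: [0.4849, 0.0546, 0.1688]
orientation: [-1.958, -2.456, 0.002]
force: [0.2, 0.3, 0.1]
grip_width: 0.0428
grip_force: 0.0
```

```bash
python3 - <<'E'
from h import *
s=fix(.015,.0)
bar(.035,.07,s,.09)
im,d,c,w=snap("wrist");W=cloud(d,c,w);cv2.imwrite("pics/w4.png",im)
print("strip ends px",[np.round(px(c,w,[*fix(.015,y),.04])) for y in(-.068,.068)])
for n in("wrist","top"):
    if n=="top": im,d,c,w=snap(n);W=cloud(d,c,w)
    kn=(W[...,2]>.104)&(W[...,2]<.125)&(abs(W[...,0]-.58)<.1)&(abs(W[...,1]-.08)<.1)
    for q,P in comps(kn,W,20):
        v=np.median(P,0)[:2]-C;print(n,"knob",len(P),rect(P),np.median(P,0).round(4),np.hypot(*v).round(4),"fixang",np.arctan2(v@fy,v@fx).round(3))
chain([(*s,.16,12.8)])
E
```

```text
bar 0.93 3815 (array([486.4,  52.4]), array([ 13.2, 130.3]), 13.2) z [0.0478 0.0491 0.056 ] ends [ 0.4967 -0.0111  0.0551] [0.4769 0.117  0.0445]
strip ends px [array([311., 319.]), array([310., 122.])]
wrist knob 947 (array([550.9, 144.2]), array([13.9, 13.4]), 31.8) [0.5492 0.1439 0.1137] 0.0735 fixang 1.684
wrist knob 1861 (array([573.6,  73.9]), array([25.2, 25.5]), 46.1) [0.5726 0.0745 0.109 ] 0.0009 fixang 2.928
wrist knob 804 (array([631.5,  60. ]), array([13.8, 14.9]), 61.0) [0.6286 0.0611 0.115 ] 0.0567 fixang -0.462
top knob 31 (array([631.3,  60. ]), array([13.6, 10. ]), 7.5) [0.6301 0.0593 0.1148] 0.0586 fixang -0.485
from [0.4859 0.0551 0.1686] 12.9
[0.4857 0.0546 0.16  ] -> [-0.05 -0.02  0.86] tw 0.002
```

View pics/w4.png

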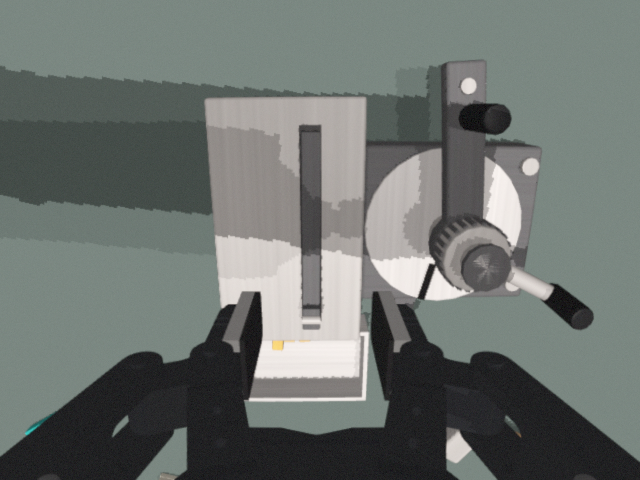

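Wrist view: the blank covers the strip (bar (311,125)–(311,328), lug at the pan end). The strap knob top is at (490,118), collar knob at (575,308), and the locked mark line at (427,282). Next: the strap, then the collar, moving the tool by translation only.

```bash
cat >> h.py <<'E'
C=np.array([.5736,.0742])
def arc(r,a0,a1,n,z0,z1,ang=12.9):
    t=np.radians(np.linspace(a0,a1,n));return [(C[0]+r*np.cos(x),C[1]+r*np.sin(x),z,ang) for x,z in zip(t,np.linspace(z0,z1,n))]
E
python3 - <<'E'
from h import *
chain([(.5509,.1442,.165,12.9),(.5509,.1442,.103,12.9)])
print("arc, each 5 relative to the first of the call")
A=arc(.074,107.9,192.8,11,.103,.103)
for k in(0,5):
  r=np.radians(12.9);ty=np.array([np.cos(r),np.sin(r)]);tx=np.array([-ty[1],ty[0]])
  for i in range(1,6):
    d=(np.array(A[k+i][:2])-np.array(A[k][:2]))*100;print(k+i,np.round([d@tx,d@ty],2))
print(A[-1])
E
```

```text
from [0.4859 0.0551 0.1686] 12.9
[0.5509 0.1442 0.165 ] -> [7.24 8.33 0.36] tw -0.0
[0.5509 0.1442 0.103 ] -> [0.  0.  6.2] tw -0.0
arc, each 5 relative to the first of the call
1 [-0.18 -1.08]
2 [-0.51 -2.12]
3 [-0.99 -3.11]
4 [-1.62 -4.01]
5 [-2.37 -4.81]
6 [-0.86 -0.68]
7 [-1.81 -1.22]
8 [-2.83 -1.62]
9 [-3.9  -1.87]
10 [-4.99 -1.95]
(np.float64(0.5014389477813883), np.float64(0.05780541117615941), np.float64(0.103), 12.9)
```

>>> play_rows:
  linear:
    - [1.8,2.1,0]
    - [3.6,4.2,0]
    - [5.4,6.3,0]
    - [7.2,8.3,0.3]
    - [7.2,8.3,0.3]
  twist: [0,0,0,0,0]
  hand: [0,0,0,0,0]

```text
time_s: 16.5
ee_pos: [0.5509, 0.1486, 0.1626]
orientation: [-1.951, -2.461, 0.002]
force: [-1.3, 1.5, 0.1]
grip_width: 0.0427
grip_force: 0.0
```

```bash
python3 - <<'E'
from h import *
chain([(.5509,.1442,.165,12.9),(.5509,.1442,.103,12.9)])
E
```

```text
from [0.5509 0.1486 0.1626] 13.2
[0.5509 0.1442 0.165 ] -> [-0.43 -0.1  -0.24] tw 0.005
[0.5509 0.1442 0.103 ] -> [0.  0.  6.2] tw -0.0
```

>>> play_rows:
  linear:
    - [-0.3,0,0]
    - [-0.3,0,1.5]
    - [-0.3,0,3.5]
    - [-0.3,0,5]
    - [-0.3,0,5.9]
  twist: [0,0,0,0,0]
  hand: [0,0,0,0,0]

```text
time_s: 16.92
ee_pos: [0.5493, 0.1387, 0.1036]
orientation: [-1.959, -2.454, 0.005]
force: [-0.4, -0.6, -0.2]
grip_width: 0.0426
grip_force: 0.0
```

>>> play_rows:
  linear:
    - [0,0,0]
    - [0,0,0]
    - [0,0,0]
    - [0,0,0]
    - [0,0,0]
  twist: [0,0,0,0,0]
  hand: [-0.3,-0.6,-1,-1,-1]
  newtons: 30

```text
time_s: 17.33
ee_pos: [0.5512, 0.1401, 0.1066]
orientation: [1.958, 2.456, 0.0]
force: [-0.2, -3.5, -1.8]
grip_width: 0.0127
grip_force: 30.1
```

```bash
python3 - <<'E'
from h import *
chain([(.5509,.1442,.103,12.9)])
E
```

```text
from [0.5512 0.1401 0.1066] 12.9
[0.5509 0.1442 0.103 ] -> [0.41 0.06 0.36] tw -0.001
```

>>> play_rows:
  linear:
    - [-0.18,-1.08,0]
    - [-0.5,-2.1,0]
    - [-1,-3.1,0]
    - [-1.6,-4,0]
    - [-2.4,-4.8,0]
  twist: [0,0,0,0,0]
  hand: [-1,-1,-1,-1,-1]

```text
time_s: 17.75
ee_pos: [0.5092, 0.1065, 0.1066]
orientation: [1.956, 2.457, 0.002]
force: [5.9, 1.1, -1.8]
grip_width: 0.0131
grip_force: 30.1
```

>>> play_rows:
  linear:
    - [-0.86,-0.68,0]
    - [-1.8,-1.2,0]
    - [-2.8,-1.6,0]
    - [-3.9,-1.9,0]
    - [-5,-1.95,0]
  twist: [0,0,0,0,0]
  hand: [-1,-1,-1,-1,-1]

```text
time_s: 18.17
ee_pos: [0.5019, 0.0525, 0.1063]
orientation: [1.958, 2.456, 0.002]
force: [5.3, 5.4, -0.9]
grip_width: 0.013
grip_force: 30.1
```

>>> play_rows:
  linear:
    - [0,0,0]
    - [0,0,0]
    - [0,0,0]
    - [0,0,0]
    - [0,0,0]
  twist: [0,0,0,0,0]
  hand: [-1,-1,-1,-1,-1]

```text
time_s: 18.58
ee_pos: [0.5019, 0.0527, 0.1062]
orientation: [1.959, 2.455, -0.0]
force: [4.0, -3.0, 2.1]
grip_width: 0.0127
grip_force: 30.6
```

```bash
python3 - <<'E'
from h import *
chain([(.5014,.0578,.103,12.9)])
print(ctrl.get_obs()["force"])
im,d,c,w=snap("wrist");W=cloud(d,c,w);hsv=cv2.cvtColor(im,cv2.COLOR_BGR2HSV)
m=(W[...,2]>.066)&(W[...,2]<.082)&(abs(W[...,0]-.54)<.1)&(abs(W[...,1]-.065)<.05)
for s,P in comps(m,W,200):print(s,rect(P),np.median(P[:,2]))
E
```

```text
from [0.5019 0.0527 0.1062] 12.8
[0.5014 0.0578 0.103 ] -> [0.51 0.07 0.32] tw -0.001
[ 3.96305347 -2.99369747  2.09776957]
[  248   238   266    72 10077] (array([528.7,  65.5]), array([115.6,  29.2]), 17.6) 0.0760360555758996
```

>>> play_rows:
  linear:
    - [0,0,0]
    - [0,0,0]
    - [0,0,0]
    - [0,0,-1]
    - [0,0,-3]
  twist: [0,0,0,0,0]
  hand: [-0.6,-0.2,0,0,0]

```text
time_s: 19.05
ee_pos: [0.4997, 0.0533, 0.1347]
orientation: [-1.956, -2.455, 0.007]
force: [-0.1, -0.1, -0.1]
grip_width: 0.0431
grip_force: 0.0
```

>>> play_rows:
  linear:
    - [0,0,-3]
    - [-1,2,-4]
    - [-2,5,-4]
    - [-3,8,-4]
    - [-3,10,-4]
  twist: [0,0,0,0,0]
  hand: [0,0,0,0,0]

```text
time_s: 19.47
ee_pos: [0.6081, 0.0453, 0.1771]
orientation: [1.958, 2.455, 0.001]
force: [-0.5, -0.4, 0.5]
grip_width: 0.0427
grip_force: 0.0
```

```bash
python3 - <<'E'
from h import *
for n in("wrist","top","side"):
    im,d,c,w=snap(n);W=cloud(d,c,w)
    cv2.imwrite(f"pics/{n}5.png",im)
    kn=(W[...,2]>.104)&(W[...,2]<.125)&(abs(W[...,0]-.57)<.12)&(abs(W[...,1]-.08)<.1)
    for q,P in comps(kn,W,12):
        v=np.array(rect(P)[0])/1000-C;print(n,"knob",len(P),rect(P),np.median(P,0).round(4),np.hypot(*v).round(4),"fixang",np.arctan2(v@fy,v@fx).round(3))
    po=(W[...,2]>.055)&(W[...,2]<.075)&(abs(W[...,0]-.573)<.03)&(abs(W[...,1]+.008)<.025)
    for q,P in comps(po,W,6):
        v=np.array(rect(P)[0])/1000-C;print(n,"post",len(P),rect(P),np.hypot(*v).round(4),"fixang",np.arctan2(v@fy,v@fx).round(3))
chain([(.6315,.060,.165,12.9)])
E
```

```text
wrist knob 2121 (array([574.1,  73.8]), array([25.6, 24.8]), 18.3) [0.574  0.0742 0.1091] 0.0006 fixang -0.898
wrist knob 821 (array([502.2,  58.2]), array([13.6, 13.4]), 1.8) [0.5037 0.0593 0.1137] 0.0732 fixang 3.139
wrist knob 755 (array([632. ,  60.5]), array([13.6, 13.4]), 59.2) [0.6313 0.0617 0.1158] 0.06 fixang -0.454
wrist post 39 (array([571.1,  -4.2]), array([8.2, 2.7]), 31.2) 0.0784 fixang -1.826
top knob 30 (array([500. ,  58.8]), array([10.5, 11. ]), 2.3) [0.4998 0.058  0.1141] 0.0752 fixang 3.124
top post 22 (array([572.9,  -6.6]), array([11. ,  7.4]), 9.1) 0.0808 fixang -1.803
side knob 29 (array([625.5,  59.6]), array([16.6, 16.5]), 29.1) [0.6281 0.057  0.1142] 0.0539 fixang -0.498
side knob 43 (array([572.9,  73.1]), array([25.7, 25.2]), 89.4) [0.5721 0.0703 0.1112] 0.0013 fixang -2.361
side knob 28 (array([499.4,  57. ]), array([15.6, 11.8]), 69.7) [0.4985 0.0549 0.113 ] 0.0762 fixang -3.137
side post 25 (array([572.8, -10.3]), array([12.8, 11.7]), 63.5) 0.0845 fixang -1.804
from [0.6063 0.0468 0.1759] 12.9
[0.6315 0.06   0.165 ] -> [0.73 2.75 1.09] tw 0.0
```

>>> play_rows:
  linear:
    - [0.3,1,0]
    - [0.6,2,0.5]
    - [0.7,2.6,0.8]
    - [0.7,2.6,0.8]
    - [0.7,2.6,0.8]
  twist: [0,0,0,0,0]
  hand: [0,0,0,0,0]

```text
time_s: 20.03
ee_pos: [0.6293, 0.0594, 0.1675]
orientation: [-1.957, -2.457, 0.002]
force: [0.1, 0.7, 0.0]
grip_width: 0.0427
grip_force: 0.0
```

```bash
python3 - <<'E'
from h import *
chain([(.632,.0603,.165,12.9),(.632,.0603,.106,12.9)])
A=arc(.06,-13.2,-90.3,11,.106,.0981)
for k in(0,5):
  r=np.radians(12.9);ty=np.array([np.cos(r),np.sin(r)]);tx=np.array([-ty[1],ty[0]])
  for i in range(1,6):
    d=(np.array(A[k+i][:3])-np.array(A[k][:3]))*100;print(k+i,np.round([d[:2]@tx,d[:2]@ty,-d[2]],2))
print(A[-1])
E
```

```text
from [0.6293 0.0594 0.1675] 12.9
[0.632  0.0603 0.165 ] -> [0.02 0.28 0.25] tw 0.0
[0.632  0.0603 0.106 ] -> [0.  0.  5.9] tw -0.0
1 [-0.7  -0.4   0.08]
2 [-1.34 -0.9   0.16]
3 [-1.9  -1.47  0.24]
4 [-2.39 -2.12  0.32]
5 [-2.78 -2.82  0.39]
6 [-0.3  -0.75  0.08]
7 [-0.49 -1.53  0.16]
8 [-0.57 -2.34  0.24]
9 [-0.55 -3.14  0.32]
10 [-0.42 -3.94  0.39]
(np.float64(0.5732858421701148), np.float64(0.014200822465154403), np.float64(0.0981), 12.9)
```

>>> play_rows:
  linear:
    - [0,0.2,1.5]
    - [0,0.2,3]
    - [0,0.2,4.5]
    - [0,0.2,5.6]
    - [0,0.2,6]
  twist: [0,0,0,0,0]
  hand: [0,0,0,0,0]

```text
time_s: 20.45
ee_pos: [0.6308, 0.0592, 0.1068]
orientation: [-1.958, -2.456, 0.002]
force: [-1.0, 0.3, 11.8]
grip_width: 0.0431
grip_force: 4.3
```

>>> play_rows:
  linear:
    - [0,0,0]
    - [0,0,0]
    - [0,0,0]
    - [0,0,0]
    - [0,0,0]
  twist: [0,0,0,0,0]
  hand: [-0.3,-0.6,-1,-1,-1]
  newtons: 45

```text
time_s: 20.87
ee_pos: [0.6336, 0.0579, 0.1104]
orientation: [1.957, 2.452, 0.003]
force: [3.3, -4.3, 7.6]
grip_width: 0.0124
grip_force: 52.1
```

```bash
python3 - <<'E'
from h import *
chain([(.632,.0603,.106,12.9)])
print(ctrl.get_obs()["force"])
E
```

```text
from [0.6336 0.0579 0.1104] 12.8
[0.632  0.0603 0.106 ] -> [ 0.27 -0.1   0.44] tw -0.001
[ 3.29582939 -4.33587431  7.60486785]
```

>>> play_rows:
  linear:
    - [-0.7,-0.4,-0.15]
    - [-1.3,-0.9,-0.05]
    - [-1.9,-1.5,0]
    - [-2.4,-2.1,0.1]
    - [-2.8,-2.8,0.2]
  twist: [0,0,0,0,0]
  hand: [-1,-1,-1,-1,-1]

```text
time_s: 21.28
ee_pos: [0.6164, 0.0229, 0.109]
orientation: [1.954, 2.444, 0.01]
force: [21.5, -8.7, -5.5]
grip_width: 0.0123
grip_force: 43.9
```

```bash
python3 - <<'E'
from h import *
chain([(.5733,.0142,.1025,12.9)])
o=ctrl.get_obs();print(o["force"])
v=o["ee_pos"][:2]+np.array([-.0016,.0024])-C;print(np.hypot(*v),np.arctan2(v@fy,v@fx))
E
```

```text
from [0.6164 0.0229 0.109 ] 12.7
[0.5733 0.0142 0.1025] -> [ 0.1  -4.39  0.65] tw -0.003
[21.47644253 -8.71192079 -5.4963383 ]
0.06393100140892921 -1.0943514933143073
```

>>> play_rows:
  linear:
    - [-0.5,-0.7,0.08]
    - [-0.75,-1.5,0.16]
    - [-0.85,-2.3,0.24]
    - [-0.85,-3.1,0.32]
    - [-0.7,-3.6,0.36]
  twist: [0,0,0,0,0]
  hand: [-1,-1,-1,-1,-1]

```text
time_s: 21.7
ee_pos: [0.5785, 0.0017, 0.1042]
orientation: [1.961, 2.442, -0.006]
force: [5.6, -27.4, 2.5]
grip_width: 0.0086
grip_force: 44.6
```

```bash
python3 - <<'E'
from h import *
chain([(.5733,.0142,.0985,12.9)])
o=ctrl.get_obs();print(o["force"],o["ft_torque"])
v=o["ee_pos"][:2]-C;print(np.hypot(*v),np.arctan2(v@fy,v@fx))
im,d,c,w=snap("top");W=cloud(d,c,w);cv2.imwrite("pics/top6.png",cv2.resize(im[190:290,220:350],(780,600),interpolation=cv2.INTER_CUBIC))
im,d,c,w=snap("wrist");cv2.imwrite("pics/w6.png",im)
for t in((0.5733,.0142,.1085),(.573,-.0077,.07)):print(px(c,w,t))
E
```

```text
from [0.5785 0.0017 0.1042] 12.5
[0.5733 0.0142 0.0985] -> [ 1.34 -0.24  0.57] tw -0.008
[  5.58408139 -27.35446752   2.48268202] [-5.96298864 -0.92584757 -0.10847514]
0.07269687740803249 -1.726671520407081
(np.float64(310.15062819714467), np.float64(309.39411219513676))
(np.float64(299.98106267324283), np.float64(309.7436870164366))
```

View pics/w6.png

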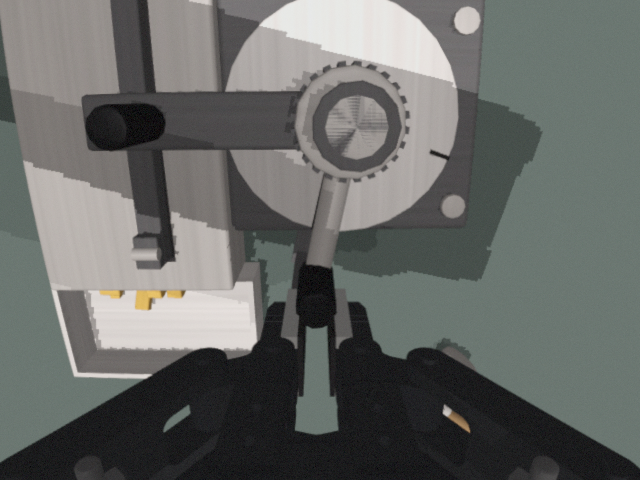

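Wrist view: the strap lies straight over the blank, and the chips are in the pan. The collar knob at (316,300) sits at the inner edge of the pads, so I'll release, rise and re-measure.

>>> play_rows:
  linear:
    - [0,0,0]
    - [0,0,0]
    - [0,0,0]
    - [0,0,-3]
    - [0,0,-6]
  twist: [0,0,0,0,0]
  hand: [-0.5,-0.2,0,0,0]

```text
time_s: 22.22
ee_pos: [0.5756, 0.0119, 0.1619]
orientation: [-1.955, -2.456, 0.004]
force: [1.6, 0.2, -0.0]
grip_width: 0.0429
grip_force: 0.0
```

```bash
cat >> h.py <<'E'
def knobs():
  for n in("wrist","top","side"):
    im,d,c,w=snap(n);W=cloud(d,c,w)
    kn=(W[...,2]>.097)&(W[...,2]<.125)&(abs(W[...,0]-.57)<.12)&(abs(W[...,1]-.06)<.1)
    for q,P in comps(kn,W,8):
        v=np.array(rect(P)[0])/1000-C;print(n,"knob",len(P),rect(P),np.median(P,0).round(4),np.hypot(*v).round(4),"fixang",np.arctan2(v@fy,v@fx).round(3))
E
python3 - <<'E'
from h import *
knobs()
chain([(.5733,.0142,.165,12.9)])
E
```

```text
wrist knob 2771 (array([574. ,  73.8]), array([25. , 25.7]), 13.0) [0.5737 0.074  0.109 ] 0.0006 fixang -1.009
wrist knob 888 (array([501.7,  58.6]), array([13.7, 13.4]), 49.0) [0.5029 0.0592 0.1063] 0.0736 fixang 3.132
wrist knob 793 (array([575.2,  14.5]), array([13.6, 13.4]), 19.1) [0.5749 0.0161 0.1081] 0.0597 fixang -1.768
side knob 30 (array([566.6,  75.4]), array([11.6, 26.7]), 11.0) [0.5676 0.0713 0.1062] 0.0071 fixang 2.748
side knob 25 (array([499.6,  57.3]), array([23.4, 12.2]), 56.0) [0.4977 0.0552 0.108 ] 0.0759 fixang -3.141
side knob 24 (array([573. ,  10.6]), array([14.2,  8.9]), 68.8) [0.5716 0.0107 0.1072] 0.0636 fixang -1.804
from [0.5785 0.0121 0.165 ] 13.0
[0.5733 0.0142 0.165 ] -> [ 0.33 -0.46  0.  ] tw 0.001
```

The collar is at about 1.42–1.45 rad, inside the locked window, and the strap is near 0. I'll back off and make a final check.

>>> play_rows:
  linear:
    - [0,0,-3]
    - [0,0,-6]
    - [-2,-1,-9]
    - [-4,-2,-11]
    - [-4,-2,-11]
  twist: [0,0,0,0,0]
  hand: [0,0,0,0,0]

```text
time_s: 22.78
ee_pos: [0.5671, -0.0369, 0.2766]
orientation: [1.961, 2.449, 0.005]
force: [0.7, -2.0, -0.2]
grip_width: 0.0427
grip_force: 0.0
```

```bash
python3 - <<'E'
from h import *
knobs()
bar(.035,.07,fix(.015,0),.09)
im,d,c,w=snap("wrist");W=cloud(d,c,w);cv2.imwrite("pics/w7.png",im)
hsv=cv2.cvtColor(im,cv2.COLOR_BGR2HSV)
yel=(W[...,2]<.06)&(hsv[...,1]>110)&(hsv[...,2]>90)&(hsv[...,0]<35)&(abs(W[...,0]-.5)<.12)&(abs(W[...,1])<.16)
for s,P in comps(yel,W,15):
    m=np.median(P,0);v=m[:2]-fix(0,0);print(len(P),m.round(4),"fix",(v@fx).round(4),(v@fy).round(4))
for t in("scraper","bridge","oil","hammer"):
    snap("side") if t=="scraper" else 0
    for r in ctrl.trace(t,"side")[:1]:print(t,r["conf"],r["box"])
E
```

```text
wrist knob 1175 (array([573.6,  73.3]), array([25.1, 25.4]), 66.3) [0.5736 0.0733 0.109 ] 0.0009 fixang -1.794
wrist knob 373 (array([501.4,  58.3]), array([13.6, 13.8]), 55.6) [0.502  0.0582 0.1063] 0.0739 fixang 3.135
wrist knob 315 (array([575.3,  13.7]), array([12.9, 13.5]), 14.2) [0.5751 0.014  0.1085] 0.0605 fixang -1.766
side knob 56 (array([572.4,  73.3]), array([29.1, 23. ]), 39.0) [0.5718 0.0704 0.1094] 0.0015 fixang -2.722
side knob 26 (array([499.6,  57.8]), array([15. , 11.8]), 69.9) [0.499  0.0568 0.1041] 0.0758 fixang 3.136
side knob 22 (array([573.5,  12. ]), array([21.2,  8.9]), 66.9) [0.5737 0.0101 0.1071] 0.0622 fixang -1.796
bar 0.81 2138 (array([486.1,  50.7]), array([ 15.9, 126.4]), 13.0) z [0.0428 0.049  0.0569] ends [ 0.4971 -0.0116  0.0546] [0.4792 0.114  0.0395]
bar 0.39 22670 (array([497.9,  43.2]), array([152.4, 147.8]), 11.6) z [0.0366 0.039  0.0687] ends [ 0.4809 -0.0356  0.0378] [0.5066 0.1202 0.038 ]
95 [ 0.4637 -0.0529  0.0107] fix -0.0303 -0.0996
174 [ 0.4863 -0.0513  0.0118] fix -0.008 -0.1031
68 [ 0.5034 -0.0429  0.0147] fix 0.0106 -0.0987
scraper 0.66 [266.1, 181.4, 26.9, 17.9]
bridge 0.63 [355.8, 327.7, 16.2, 26.6]
hammer 0.59 [404.8, 254.5, 88.5, 24.7]
```

View pics/w7.png

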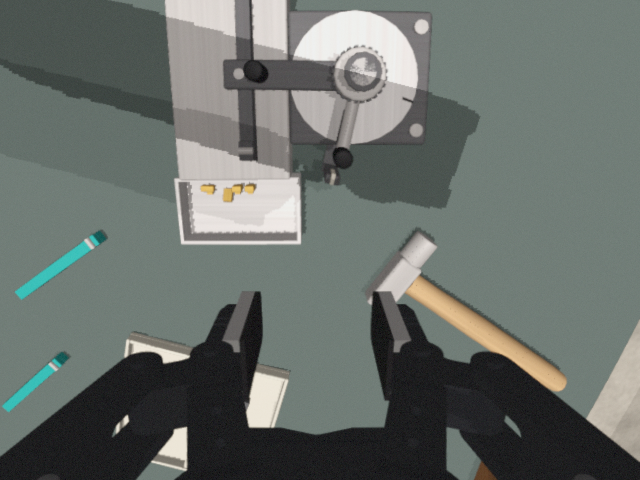

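The final view shows four chips in the pan at (207–250,190), the strap across the blank, and the lever knob at (342,157) in line with the index post at (332,176). Handing in.

```bash
python3 -c "
from rig import ctrl
print(ctrl.hand_in())"
```

```text
the job is handed in; nothing more can be done
None
```

I handed in the job at about 23 s of the 72 s allowed, and the hand-in returned no verdict. By the last pictures, the chips are in the pan, the scraper is back on its mat, and the blank is on the seat, lug towards the pan. The strap is straight across and the collar is at about 1.42 rad (locked window 1.33–1.57); the pad's force on the blank was not measured.

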